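# Pull-test a magnetic spotlight foot with a spring balance

## Task

Before the spotlight is screwed onto it, prove that the magnetic foot grips the shelf: hang the spring balance by its ring over the foot's upright stud, let the balance lie flat on the mat, then draw its orange-gripped loop level along the mat, straight away from the stud, until the black pointer stands over the red marker. Finish while still holding the loop there, with the balance still and taut on the stud; do not let go. Leave the other things on the shelf where they are.

Things in the scene. Friction and masses are not known exactly. Their poses are not given: they have to be found in the camera images.
- mount: the magnetic foot, clinging to the shelf (it does not move): a steel disc on a black rubber sole, 43 mm across, 9 mm thick in all, with an upright steel stud 10 mm in diameter on its middle. Origin: centre of its underside, on the 2 mm rubber mat that covers the tier (mat top at z = 0.002). It is on the left (+y); the mat to its right (-y) is free for the balance and the pull
- stud_tip (a point): top end of the stud, on its axis, 51 mm above the mat
- balance: spring balance, about 0.35 kg, loose on the mat, scale up: aluminium square tube 32 mm wide (along y), top 36 mm above the underside, 108 mm long, between two black end caps 40 mm square and 12 mm long on which it lies (130 mm overall). Origin: centre of its underside, at mid-length; +x towards the steel ring, -x towards the draw loop, z up. To carry it, grip the tube across its middle
- eye (a point): centre of the balance's steel ring, fixed to the tube's end by a 22 mm neck and lying flat (hole looks up): hole 21 mm across, outside 34 mm, bar 6 mm thick; 101 mm from the balance's origin along its +x, 20 mm above its underside. When the balance lies on the mat with the ring around the stud, the ring is clear of the disc
- loop_grip (a point): middle of the orange bar of the D-shaped draw loop (82 mm wide outside): 12 mm thick, 64 mm long across the balance (its y), 115 mm from the balance's origin along its -x when drawn in, 20 mm above the underside. Between the bar and the inner crossbar is a clear opening for a finger, 32 mm along x, 62 mm along y; pinch or hook the bar from above. Moves with the loop
- draw (a joint): how far the loop is drawn out of the balance along the balance's -x, in m: 0 drawn in, 0.060 at the stop. A return spring pulls it back with 2 N + 200 N/m (8 to 12.5 N at the marker). The pointer moves with it
- marker (a joint): where the red marker has been set on the scale, in m, counted like joint draw: when draw equals this value the pointer stands on the middle of the marker. It is set between 0.030 and 0.052 and stays where it is
- pointer (a point): the black pointer (2.5 mm wide, 26 mm long across the white scale) on top of the balance, 38 mm above its underside; moves with the loop; at draw = 0 it is 30 mm from the balance's origin towards the ring
- marker_middle (a point): middle of the red marker on the balance's scale; axes like those of the balance. The marker is 8 mm wide along x
- bin: bystander: open grey plastic bin, 120 x 170 mm and 75 mm high, holding three white fuse carriers; origin at the centre of its underside
- spotlight: bystander: chrome spotlight on a dark steel bracket, about 175 mm high and 190 mm across; origin at the centre of the underside of its foot
- switch_plate: bystander: white two-gang switch plate lying flat, 74 x 120 mm, 13 mm high; origin at the centre of its underside
- torch: bystander: red torch lying on its side, 171 mm long along its x, 40 mm high; origin on the mat under its middle
- bulb: bystander: glass bulb standing on its black twist cap cover, 49 mm across and 90 mm high; origin at the centre of its underside
- spanner: bystander: steel spanner 170 mm long lying flat on the mat
Mind the look-alikes: they are no part of the job. Of the things shaped like the mount, the steel one is meant.

How it is judged:
By the outcome, as a careful person would: the job done as asked, in the order asked, and still so for the second after the job is handed in, while the arm keeps its last pose, push and grip.
It also fails if it takes over 56 s, if anything falls off the work surface, if the arm or the gripper's body presses on something with over 40 N, if the wrist force passes 120 N, or if a joint passes its speed limit or range.

## Robot

A 6-joint arm with a two-finger parallel gripper is mounted at the origin on the work surface. World frame = base frame: x ahead of the robot, y to its left, z up, the work surface at z = 0. Lengths are in m, angles in degrees, forces in N, time in s.
With the tool pointing down it reaches from about 0.4 to 0.925 m from the base axis. Payload 12.5 kg.
Tool frame: the origin (TCP) lies midway between the tips of the shut fingers; the grasp point (between the pads) lies 19 mm behind it; z points along the fingers, y is the line along which they close (so a half turn about z gives the same grasp; the last joint's range is limited). The gripper opens to 95 mm and grips with 3 to 60 N. Pads are 20 mm wide; open, the fingers measure 119 mm over their backs; the gripper's body (75 mm by 180 mm) begins 59 mm behind the grasp point.
Start: joints at [67.918, 28.126, 89.318, -0, 62.55, -6.05], TCP at [0.173, 0.601, 0.19] pointing down, gripper open.
Joint ranges: [-177.58, 177.58], [-47.91, 125.51], [2.72, 160], [-65.01, 245.01], [3.68, 167.84], [-153.87, 153.87]. Speed limits (degrees/s): [127.2, 127.2, 159.86, 180, 180, 180].

## Interface

Orientations are given as a 3x3 rotation matrix whose columns are the frame's x, y, z axes.
In Python, from workcell import env, eyes, spotter gives the robot as it stands.
- The arm moves only by the shell command python3 -m pendant 'ROWS' [FORCE]. ROWS is text: rows parted by semicolons, each of 7 numbers parted by spaces: the shift along the world's x, y, z in cm, then the turn, a rotation vector about the world's x, y, z in degrees, then the opening, from 0 (shut) to 1 (fully open). In form: tx ty tz wx wy wz jaw; .... A call has 1 to 8 rows; each row is the pose to reach, as a shift and turn from the pose commanded when the call began; what a row does not reach only later rows make up. A row lasts 1/10 s, in which the tool goes at most 50 mm and 8.59 degrees, less where a joint would pass 70% of its speed; a pose out of reach is approached as far as the arm can. A call with a gripper value outside its range is refused whole. The fingers move at their own pace and stop on an object; FORCE is the grip in N (left out, the last holds). Time passes only in rows, so rows that repeat a pose let the fingers close. It gives the time, the measured TCP pose, the force, the opening and the grip force at its end, in the units of the state.
- env.get_state(): the state, without advancing time (a new reading comes with each control period).
- eyes.read_camera(name): name is "scene" or "side" or "wrist"; returns (picture, depth): 420x560x3 uint8, red, green, blue; 420x560 float32, m along the optical axis (not along the pixel's ray), 0 where there is no reading.
- eyes.get_calibration(name): a dict with "K" (3x3 intrinsics, pixels), "world_from_camera" (4x4, takes a point from camera to world coordinates); the wrist camera has in their place "hand_eye" (4x4, takes a point from camera to tool coordinates, whose origin is the TCP and whose axes are the flange's). Camera axes: x right, y down, z forward; pixel columns grow to the right and rows downward; lengths in m; the calibration is good to about 2 mm. A picture is of the moment at which its call begins: read the wrist's pose just before it. get_calibration takes no time and is no camera call.
- env.job_done(): hands the job in; it is judged then, once.
Trained networks look in the newest picture that a camera, given by its name, has taken for a name from the list of things; names that differ only in an ending like _2 or _b are one class to them, and where a whole thing is asked for, a point or a joint stands for the part that bears it (a point fixed in the world has none). Each returns a list of dicts, best first, with "score" (0 to 1); they miss things now and then, are a little off and sometimes report something else, mostly with a low value. They report only what shows in the picture. A call takes as long as a camera call. They do not tell look-alikes from the thing itself.
- spotter.look_for(thing, camera): "centre" ([column, row] in pixels, amid what is visible of it).
The state is a dict: "time": time; "joint_positions": joint angles; "dq": joint speeds; "tau": joint torques, N m; "position": TCP position; "tcp_rot": TCP orientation; "contact_force": force on the tool from outside, world axes, zero at the start; "torque": the same for the moment, N m; "gripper_width": opening from 0.0 (shut) to 1.0 (fully open); "finger_force": force on a finger pad.
Only numpy, scipy, OpenCV 4.12 (cv2) and the standard library are available. Lean on these libraries where they do the work, as an engineer would, in place of code of your own. Each camera call takes 0.05 s, during which the arm holds its last target. There are 200 camera calls.

## Working session

There is one attempt and no reset: what is moved stays moved. The work goes in short steps, Python scripts to look and compute and a shell command to move; the robot and the scene stay as the last step left them, time stands still between calls to the robot, and variables do not carry over. Pictures are saved under pics/ and viewed, at most 10 in all, crops included, and the job is handed in when it is done.

```bash
ls; mkdir -p pics
cat > h.py <<'E'
import numpy as np, cv2
from workcell import env, eyes, spotter
def grab(name):
    s=env.get_state(); im,d=eyes.read_camera(name); c=eyes.get_calibration(name)
    if name=="wrist":
        T=np.eye(4);T[:3,:3]=np.array(s["tcp_rot"]);T[:3,3]=s["position"];W=T@np.array(c["hand_eye"])
    else: W=np.array(c["world_from_camera"])
    return im,d,np.array(c["K"]),W
def cloud(d,K,W):
    v,u=np.mgrid[:d.shape[0],:d.shape[1]]
    r=np.stack([(u-K[0,2])/K[0,0]*d,(v-K[1,2])/K[1,1]*d,d],-1)
    P=r@W[:3,:3].T+W[:3,3]; P[d==0]=np.nan; return P
def onplane(u,v,z,K,W):
    r=W[:3,:3]@np.array([(u-K[0,2])/K[0,0],(v-K[1,2])/K[1,1],1]); t=(z-W[2,3])/r[2]; return W[:3,3]+t*r
def proj(p,K,W):
    q=W[:3,:3].T@(np.array(p)-W[:3,3]); return (K@(q/q[2]))[:2]
def save(im,n): cv2.imwrite("pics/"+n,im[:,:,::-1])
E
python3 - <<'E'
from h import *
out=[]
for n in ("scene","side"):
    im,d,K,W=grab(n); np.savez(f"{n}0.npz",im=im,d=d,K=K,W=W); out.append(im)
    P=cloud(d,K,W)
    for t in ("mount","balance","eye","loop_grip","marker_middle","pointer"):
        for r in spotter.look_for(t,n)[:3]:
            u,v=r["centre"]; print(n,t,round(r["score"],2),np.round([u,v]),np.round(P[int(v),int(u)],3))
    save(im,n+"0.png")
E
```

```text
pics
scene mount 0.7 [340. 211.] [0.584 0.219 0.011]
scene mount 0.5 [323. 173.] [0.387 0.229 0.012]
scene mount 0.39 [328. 190.] [0.478 0.214 0.015]
scene balance 0.91 [234. 209.] [ 0.486 -0.145  0.038]
scene balance 0.67 [255. 266.] [ 0.731 -0.139  0.037]
scene balance 0.47 [213. 204.] [ 0.428 -0.212  0.029]
scene eye 0.66 [238. 207.] [ 0.481 -0.129  0.038]
scene loop_grip 0.54 [209. 210.] [ 0.458 -0.232  0.032]
scene loop_grip 0.48 [328. 192.] [0.49  0.208 0.018]
scene marker_middle 0.24 [325. 257.] [0.751 0.096 0.015]
scene marker_middle 0.16 [210. 214.] [ 0.479 -0.229  0.033]
scene pointer 0.66 [211. 206.] [ 0.419 -0.216  0.004]
side mount 0.6 [296. 286.] [0.479 0.222 0.016]
side mount 0.58 [336. 300.] [0.378 0.248 0.021]
side mount 0.53 [256. 286.] [0.576 0.243 0.016]
side balance 0.63 [322. 205.] [ 0.478 -0.097  0.039]
side eye 0.97 [324. 202.] [ 0.473 -0.117  0.042]
side eye 0.62 [184. 326.] [0.695 0.39  0.004]
side loop_grip 0.48 [324. 187.] [ 0.495 -0.225  0.022]
side pointer 0.69 [334. 191.] [ 0.464 -0.245  0.003]
```

View pics/scene0.png

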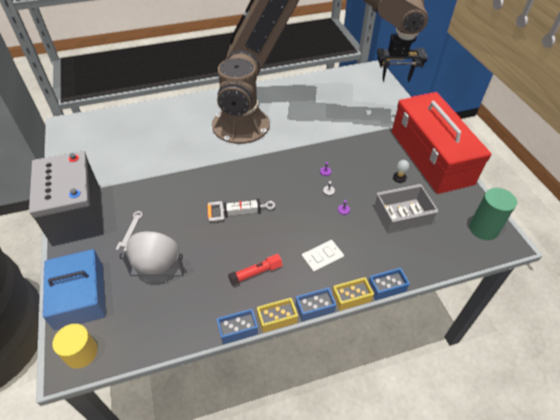

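View pics/side0.png

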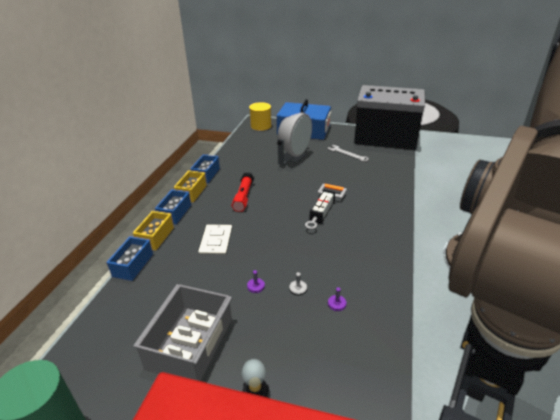

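Scene view: the mount-shaped things are purple (326,171), steel/grey (329,189) and purple (344,209). The middle grey one fits "steel". The balance is at (240,208), with its ring at (270,206) on the mount's side and its orange loop at (213,211). I'll confirm in a crop.

Run:
```python
from h import *
z=np.load("scene0.npz");im,d,K,W=[z[k] for k in("im","d","K","W")]
c=cv2.resize(im[155:225,195:355],None,fx=5,fy=5,interpolation=cv2.INTER_CUBIC); save(c,"crop0.png")
for n in("scene","side"):
    z=np.load(n+"0.npz");im,d,K,W=[z[k] for k in("im","d","K","W")]
    P=cloud(d,K,W)
    # balance top points: height 33-42mm
    m=(P[...,2]>.030)&(P[...,2]<.045)&(abs(P[...,0]-.48)<.1)&(P[...,1]>-.23)&(P[...,1]<-.05)
    Q=P[m][:,:2]; r=cv2.minAreaRect(Q.astype(np.float32)); print(n,"top",m.sum(),r, Q.mean(0))
    # stud points
    m=(P[...,2]>.02)&(P[...,2]<.06)&(abs(P[...,0]-.48)<.04)&(abs(P[...,1]-.215)<.04)
    print("stud",m.sum(),P[m].mean(0),P[m].max(0),P[m].min(0))
z=np.load("scene0.npz");K,W=z["K"],z["W"]; print("ring",onplane(270,206,.025,K,W),"loop",onplane(209.5,211,.028,K,W),"stud foot",onplane(329,191,.008,K,W),"tip",onplane(331,182,.053,K,W))
s=env.get_state();print(s["time"],s["tcp_rot"]); print(eyes.get_calibration("wrist"))
```

```text
scene top 333 ((0.46773236989974976, -0.1406635195016861), (0.17884813249111176, 0.0754273384809494), 87.88951873779297) [ 0.47633589 -0.12363394]
stud 22 [0.47575591 0.2158982  0.04093088] [0.48133977 0.22073646 0.05786164] [0.47030575 0.2110364  0.02010572]
side top 321 ((0.4751136302947998, -0.13710986077785492), (0.17990624904632568, 0.05240875482559204), 79.0550765991211) [ 0.47705103 -0.11212558]
stud 49 [0.47540691 0.22177479 0.03969774] [0.47912797 0.22472147 0.0564096 ] [0.47121653 0.21307185 0.0207843 ]
ring [ 0.49900081 -0.01707753  0.025     ] loop [ 0.46147042 -0.22779508  0.028     ] stud foot [0.478447  0.2180946 0.008    ] tip [0.47650354 0.2222455  0.053     ]
0.7 [[-9.61106611e-01  2.76177627e-01  4.66163729e-06]
 [ 2.76177627e-01  9.61106610e-01  5.32851280e-05]
 [ 1.02358298e-05  5.25001288e-05 -9.99999999e-01]]
{'K': array([[373.15187524,   0.        , 281.59115863],
       [  0.        , 373.15187524, 214.65671071],
       [  0.        ,   0.        ,   1.        ]]), 'hand_eye': array([[ 8.10766907e-04, -9.71464164e-01, -2.37184992e-01,
         6.51608072e-02],
       [ 9.99999420e-01,  6.19359136e-04,  8.81511217e-04,
        -1.50605452e-03],
       [-7.09453866e-04, -2.37185569e-01,  9.71464103e-01,
        -1.94127344e-01],
       [ 0.00000000e+00,  0.00000000e+00,  0.00000000e+00,
         1.00000000e+00]])}
```

View pics/crop0.png

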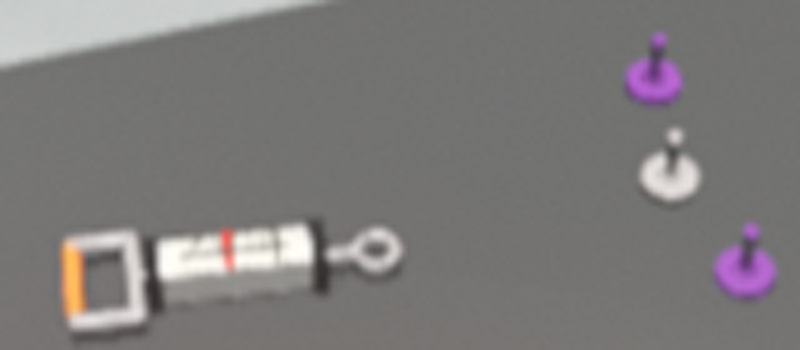

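The crop confirms the grey steel foot in the middle, between the two purple ones. The pointer (black line) is at crop (280,248), to the right of the red marker (228,250). Next I check that the travel corridor is clear.

Run:
```python
from h import *
z=np.load("scene0.npz");d,K,W=[z[k] for k in("d","K","W")];P=cloud(d,K,W).reshape(-1,3);P=P[np.isfinite(P).all(1)]
for a in np.arange(.15,.66,.08):
    print(round(a,2),[(round(b,2),round(float(np.max(P[(abs(P[:,0]-a)<.04)&(abs(P[:,1]-b)<.04),2],initial=-1)),2)) for b in np.arange(.1,.75,.08)])
```

```text
0.15 [(np.float64(0.1), 0.02), (np.float64(0.18), 0.01), (np.float64(0.26), 0.01), (np.float64(0.34), 0.01), (np.float64(0.42), 0.55), (np.float64(0.5), 0.55), (np.float64(0.58), 0.53), (np.float64(0.66), 0.53), (np.float64(0.74), -1.0)]
0.23 [(np.float64(0.1), 0.01), (np.float64(0.18), 0.01), (np.float64(0.26), 0.01), (np.float64(0.34), 0.01), (np.float64(0.42), 0.01), (np.float64(0.5), 0.56), (np.float64(0.58), 0.56), (np.float64(0.66), 0.52), (np.float64(0.74), 0.17)]
0.31 [(np.float64(0.1), 0.01), (np.float64(0.18), 0.01), (np.float64(0.26), 0.01), (np.float64(0.34), 0.01), (np.float64(0.42), 0.01), (np.float64(0.5), 0.01), (np.float64(0.58), 0.18), (np.float64(0.66), 0.21), (np.float64(0.74), 0.18)]
0.39 [(np.float64(0.1), 0.01), (np.float64(0.18), 0.01), (np.float64(0.26), 0.06), (np.float64(0.34), 0.01), (np.float64(0.42), 0.01), (np.float64(0.5), 0.01), (np.float64(0.58), 0.17), (np.float64(0.66), 0.22), (np.float64(0.74), 0.18)]
0.47 [(np.float64(0.1), 0.01), (np.float64(0.18), 0.06), (np.float64(0.26), 0.05), (np.float64(0.34), 0.01), (np.float64(0.42), 0.01), (np.float64(0.5), 0.09), (np.float64(0.58), 0.18), (np.float64(0.66), 0.22), (np.float64(0.74), 0.18)]
0.55 [(np.float64(0.1), 0.01), (np.float64(0.18), 0.02), (np.float64(0.26), 0.06), (np.float64(0.34), 0.01), (np.float64(0.42), 0.01), (np.float64(0.5), 0.09), (np.float64(0.58), 0.18), (np.float64(0.66), 0.21), (np.float64(0.74), 0.18)]
0.63 [(np.float64(0.1), 0.01), (np.float64(0.18), 0.01), (np.float64(0.26), 0.02), (np.float64(0.34), 0.08), (np.float64(0.42), 0.08), (np.float64(0.5), 0.08), (np.float64(0.58), 0.18), (np.float64(0.66), 0.17), (np.float64(0.74), 0.18)]
```

```bash
python3 -m pendant '1 -4 1 0 0 -6 1; 3 -8 2 0 0 -12 1; 5 -12 4 0 0 -18 1; 8 -16 5 0 0 -24 1; 11 -20 5 0 0 -30 1; 13 -24 5 0 0 -36 1; 15 -28 5 0 0 -42 1; 17 -32 5 0 0 -48 1'
python3 -m pendant '2 -4 0 0 0 -6 1; 4 -8 -1 0 0 -12 1; 6 -12 -1 0 0 -18 1; 8 -16 -2 0 0 -24 1; 10 -20 -3 0 0 -30 1; 12 -25 -4 0 0 -36 1; 13 -30 -5 0 0 -36 1; 13 -34 -5 0 0 -36 1'
python3 -m pendant '0.8 -5 0 0 0 0 1; 0.8 -5 0 0 0 0 1; 0.8 -5 0 0 0 0 1'
```

```text
time: 1.5
position: [0.3431, 0.2791, 0.2405]
tcp_rot: [[-0.434, 0.901, 0.001], [0.901, 0.434, 0.0], [0.0, 0.001, -1.0]]
contact_force: [0.7, 1.6, -0.5]
gripper_width: 1.003
finger_force: 0.0
time: 2.3
position: [0.4729, -0.0614, 0.1893]
tcp_rot: [[0.174, 0.985, -0.001], [0.985, -0.174, 0.0], [0.0, -0.001, -1.0]]
contact_force: [1.3, 0.3, 0.2]
gripper_width: 1.004
finger_force: 0.0
time: 2.6
position: [0.4804, -0.1101, 0.1901]
tcp_rot: [[0.177, 0.984, -0.0], [0.984, -0.177, 0.0], [0.0, -0.0, -1.0]]
contact_force: [-0.3, 0.5, -0.5]
gripper_width: 0.999
finger_force: 0.0
```

Run:
```python
from h import *
s=env.get_state(); print(np.round(s["position"],4),np.round(s["tcp_rot"],3).tolist(),np.round(s["joint_positions"],1))
im,d,K,W=grab("wrist"); save(im,"wrist1.png"); np.savez("wrist1.npz",im=im,d=d,K=K,W=W)
P=cloud(d,K,W)
for t in("balance","eye","loop_grip","marker_middle","pointer"):
    for r in spotter.look_for(t,"wrist")[:2]:
        u,v=r["centre"]; print(t,round(r["score"],2),np.round([u,v]),np.round(P[int(v),int(u)],4))
for q in([.499,-.017,.022],[.481,-.117,.04],[.4615,-.228,.022]): print(proj(q,K,W))
```

```text
[ 0.4804 -0.1101  0.1901] [[0.177, 0.984, -0.0], [0.984, -0.177, 0.0], [0.0, -0.0, -1.0]] [-20.6  17.4 107.4   0.   55.2 -10.4]
balance 0.89 [279. 193.] [ 0.4784 -0.1072  0.0392]
eye 0.91 [274. 200.] [ 0.4735 -0.1133  0.0384]
loop_grip 0.87 [280. 270.] [ 0.4657 -0.1885  0.0264]
marker_middle 0.52 [274. 208.] [ 0.4711 -0.1214  0.0398]
pointer 0.56 [282. 266.] [ 0.4686 -0.1784  0.042 ]
[282.70417224  90.03729522]
[282.53092474 201.73964181]
[282.7409601  302.47949164]
```

View pics/wrist1.png

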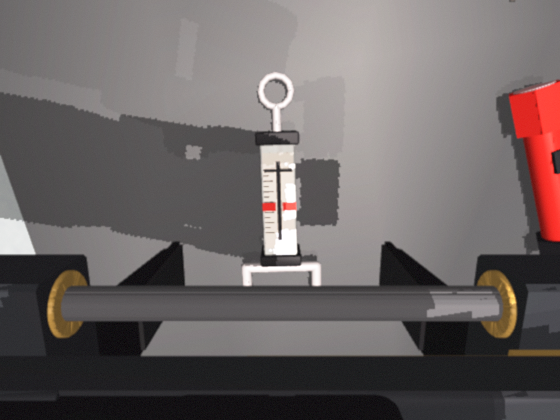

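The wrist view shows the ring at (275,91), front cap (277,138), pointer bar at row 171, red marker at row 207 and rear cap (281,261). The loop bar is hidden by the gripper.

```bash
cat > bal.py <<'E'
from h import *
def ringfit(im,d,K,W,guess,z=.022):
    "ring centre from cloud points near guess at ring-top height"
    P=cloud(d,K,W); m=(np.hypot(P[...,0]-guess[0],P[...,1]-guess[1])<.022)&(P[...,2]>.012)&(P[...,2]<.04)
    (x,y),r=cv2.minEnclosingCircle(P[m][:,:2].astype(np.float32)); return x,y,r,m.sum(),np.median(P[m][:,2])
E
python3 - <<'E'
from bal import *
z=np.load("wrist1.npz");im,d,K,W=[z[k] for k in("im","d","K","W")]
e=onplane(275,91,.024,K,W);f=onplane(277,138,.042,K,W);r=onplane(281,261,.042,K,W);print(e,f,r)
print(ringfit(im,d,K,W,e))
P=cloud(d,K,W)
m=(P[...,2]>.034)&(P[...,2]<.048)&(abs(P[...,0]-.475)<.06)&(P[...,1]>-.19)&(P[...,1]<-.03)
Q=P[m][:,:2].astype(np.float32);rr=cv2.minAreaRect(Q);print(rr,np.median(P[m][:,2]))
ax=(e-r)[:2];ax/=np.linalg.norm(ax);print("yaw",np.degrees(np.arctan2(ax[1],ax[0])),"orig from eye",e[:2]-.101*ax, "len",np.linalg.norm((f-r)[:2]))
pa=onplane(278,171,.040,K,W);ma=onplane(278,207,.040,K,W);print("marker-pointer",(pa-ma)[:2]@ax)
E
```

```text
[ 0.49184578 -0.01674734  0.024     ] [ 0.48642423 -0.05814131  0.042     ] [ 0.46928335 -0.1742904   0.042     ]
(0.4917226731777191, -0.01926157996058464, 0.019394418224692345, np.int64(688), np.float64(0.024161148054990728))
((0.47728613018989563, -0.11615973711013794), (0.12976279854774475, 0.03953276947140694), 81.35466003417969) 0.03847149168800135
yaw 81.84984129509354 orig from eye [ 0.47752722 -0.11672723] len 0.1174070701012924
marker-pointer 0.034011837977916085
```

```bash
python3 -m pendant '-0.3 -0.6 -4 0 0 1.6 0.8; -0.3 -0.6 -8 0 0 1.6 0.8; -0.3 -0.6 -12 0 0 1.6 0.8; -0.3 -0.6 -15 0 0 1.6 0.8; -0.3 -0.6 -17 0 0 1.6 0.8; -0.3 -0.6 -18.1 0 0 1.6 0.8; -0.3 -0.6 -18.1 0 0 1.6 0.8; -0.3 -0.6 -18.1 0 0 1.6 0.8'
python3 -m pendant '0 0 0 0 0 0 0.2; 0 0 0 0 0 0 0.2; 0 0 0 0 0 0 0.2; 0 0 0 0 0 0 0.2; 0 0 0 0 0 0 0.2; 0 0 0 0 0 0 0.2; 0 0 0 0 0 0 0.2' 30
```

```text
time: 3.7
position: [0.478, -0.1151, 0.01]
tcp_rot: [[0.146, 0.989, 0.001], [0.989, -0.146, -0.0], [-0.0, 0.001, -1.0]]
contact_force: [0.0, -0.4, 0.4]
gripper_width: 0.799
finger_force: 0.0
time: 4.4
position: [0.4774, -0.1153, 0.0093]
tcp_rot: [[0.147, 0.989, -0.0], [0.989, -0.147, 0.0], [0.0, -0.0, -1.0]]
contact_force: [-0.8, 0.5, 1.8]
gripper_width: 0.33
finger_force: 30.0
```

```bash
python3 -m pendant '0 0 2 0 0 0 0.2; 0 0 5 0 0 0 0.2; 0 0 7 0 0 0 0.2; 0 4 7 0 0 2 0.2; 0 8 7 0 0 4 0.2; 0 12 7 0 0 6 0.2; 0 14 7 0 0 8.5 0.2; 0 14 7 0 0 8.5 0.2'
python3 -m pendant '0 0 0 0 0 0 0.2; 0 0 0 0 0 0 0.2; 0 0 0 0 0 0 0.2'
python3 - <<'E'
from bal import *
im,d,K,W=grab("wrist"); save(im,"wrist2.png"); np.savez("wrist2.npz",im=im,d=d,K=K,W=W)
P=cloud(d,K,W)
g=np.array([.477,.125])
m=(np.hypot(P[...,0]-g[0],P[...,1]-g[1])<.04)&(P[...,2]>.075)&(P[...,2]<.11)
Q=P[m]; top=Q[Q[:,1]>Q[:,1].max()-.034]; print("ring",cv2.minEnclosingCircle(top[:,:2].astype(np.float32)),np.median(top[:,2]))
m=(np.hypot(P[...,0]-.477,P[...,1]-.219)<.03)&(P[...,2]>.045)&(P[...,2]<.065);print("tip",m.sum(),P[m].mean(0) if m.any() else 0)
m=(np.hypot(P[...,0]-.477,P[...,1]-.219)<.035)&(P[...,2]>.006)&(P[...,2]<.02);print("disc",m.sum(),cv2.minEnclosingCircle(P[m][:,:2].astype(np.float32)))
E
```

```text
time: 5.2
position: [0.4771, 0.0269, 0.0791]
tcp_rot: [[-0.005, 1.0, -0.001], [1.0, 0.005, 0.0], [0.0, -0.001, -1.0]]
contact_force: [-0.0, 0.7, -2.8]
gripper_width: 0.332
finger_force: 30.0
time: 5.5
position: [0.4776, 0.0239, 0.0792]
tcp_rot: [[0.0, 1.0, -0.0], [1.0, -0.0, -0.0], [-0.0, -0.0, -1.0]]
contact_force: [0.8, -0.4, -2.7]
gripper_width: 0.331
finger_force: 30.0
ring ((0.4785316586494446, 0.12325060367584229), 0.017188845202326775) 0.09479388379588416
tip 0 0
disc 0 ((0.0, 0.0), 0.0)
```

View pics/wrist2.png

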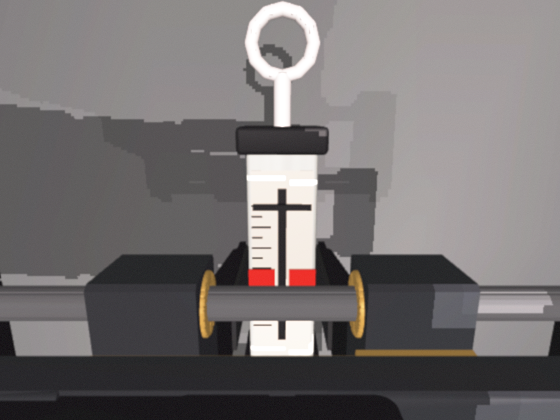

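The ring is at (282,41), held straight and level (measured top z 0.095, matching the lift). The stud is still out of view, so I move nearer.

```bash
python3 -m pendant '0 2 0 0 0 0 0.2; 0 5 0 0 0 0 0.2; 0 7 0 0 0 0 0.2; -0.1 9 0 0 0 0 0.2; -0.1 9 0 0 0 0 0.2; -0.1 9 0 0 0 0 0.2; -0.1 9 0 0 0 0 0.2'
python3 - <<'E'
from bal import *
im,d,K,W=grab("wrist"); np.savez("wrist3.npz",im=im,d=d,K=K,W=W)
o=[cv2.resize(im[:160,180:380],None,fx=2.5,fy=2.5,interpolation=cv2.INTER_CUBIC)]
P=cloud(d,K,W)
m=(P[...,2]>.085)&(P[...,2]<.11)&(P[...,1]>.19)&(abs(P[...,0]-.477)<.03)
Q=P[m]; Q=Q[Q[:,1]>Q[:,1].max()-.034]; print("ring",cv2.minEnclosingCircle(Q[:,:2].astype(np.float32)),np.median(Q[:,2]))
m=(np.hypot(P[...,0]-.477,P[...,1]-.219)<.03)&(P[...,2]>.045)&(P[...,2]<.065);print("tip",m.sum(),P[m].mean(0) if m.any() else 0)
m=(np.hypot(P[...,0]-.477,P[...,1]-.219)<.035)&(P[...,2]>.006)&(P[...,2]<.02);print("disc",m.sum(),cv2.minEnclosingCircle(P[m][:,:2].astype(np.float32)))
i2,d2,K2,W2=grab("side"); np.savez("side3.npz",im=i2,d=d2,K=K2,W=W2)
o.append(cv2.resize(i2[220:320,220:360],None,fx=4,fy=4,interpolation=cv2.INTER_CUBIC)[:, :290])
save(cv2.hconcat([o[0][:400],o[1][:400]]),"c3.png")
E
```

```text
time: 6.25
position: [0.4767, 0.1139, 0.0792]
tcp_rot: [[-0.0, 1.0, 0.0], [1.0, 0.0, -0.0], [-0.0, 0.0, -1.0]]
contact_force: [-0.7, 0.6, -2.7]
gripper_width: 0.334
finger_force: 30.0
ring ((0.4776097238063812, 0.2136264145374298), 0.01717471517622471) 0.0948523007877555
tip 328 [0.47578966 0.21583442 0.05148389]
disc 1600 ((0.4758780598640442, 0.21648763120174408), 0.021209577098488808)
```

View pics/c3.png

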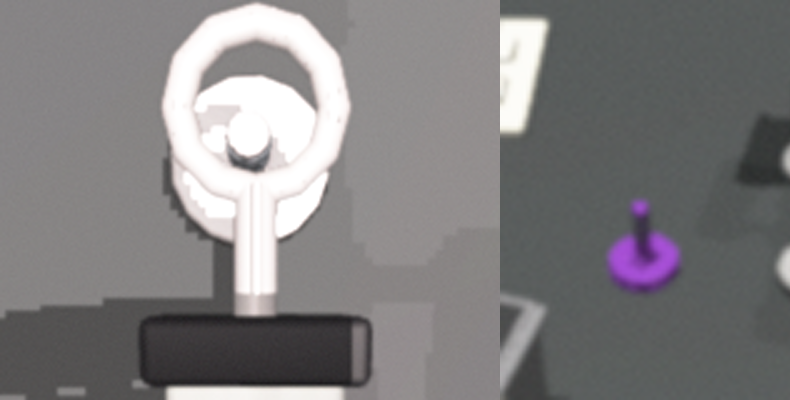

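The ring (crop 255,100) is over the steel stud (crop 248,135). It needs -1.8 mm in x and +2.4 mm in y, then it can go down.

```bash
python3 -m pendant '-0.2 0.2 0 0 0 0 0.2; -0.2 0.2 0 0 0 0 0.2; -0.2 0.2 -1.5 0 0 0 0.2; -0.2 0.2 -3 0 0 0 0.2; -0.2 0.2 -4 0 0 0 0.2; -0.2 0.2 -4 0 0 0 0.2'
python3 -m pendant '0 0 -1 0 0 0 0.2; 0 0 -2 0 0 0 0.2; 0 0 -2.7 0 0 0 0.2; 0 0 -2.9 0 0 0 0.2; 0 0 -2.9 0 0 0 0.2'
python3 - <<'E'
from bal import *
im,d,K,W=grab("wrist"); save(cv2.resize(im[:160,180:380],None,fx=2.5,fy=2.5),"c4.png")
P=cloud(d,K,W)
m=(P[...,2]>.016)&(P[...,2]<.03)&(P[...,1]>.19)&(abs(P[...,0]-.477)<.03)
Q=P[m]; Q=Q[Q[:,1]>Q[:,1].max()-.034]; print("ring",cv2.minEnclosingCircle(Q[:,:2].astype(np.float32)),np.median(Q[:,2]))
E
```

```text
time: 6.95
position: [0.474, 0.1166, 0.0383]
tcp_rot: [[-0.001, 1.0, -0.002], [1.0, 0.001, -0.0], [-0.0, -0.002, -1.0]]
contact_force: [1.4, 0.4, -3.2]
gripper_width: 0.331
finger_force: 30.0
time: 7.45
position: [0.4745, 0.1167, 0.0099]
tcp_rot: [[-0.001, 1.0, -0.001], [1.0, 0.001, -0.0], [-0.0, -0.001, -1.0]]
contact_force: [0.3, 0.1, -4.3]
gripper_width: 0.333
finger_force: 30.0
ring ((0.4750533998012543, 0.21611563861370087), 0.01722518540918827) 0.025589913955310156
```

View pics/c4.png

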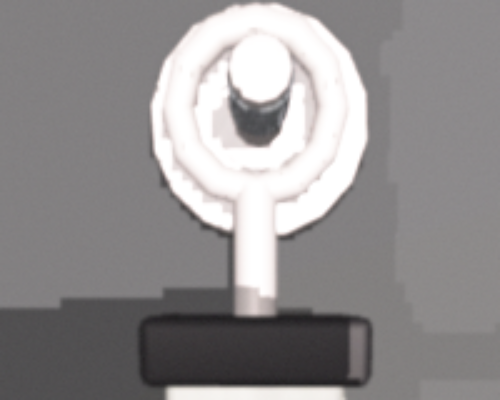

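The ring now encircles the steel stud. I set the balance down, release, and back off to view the loop.

```bash
python3 -m pendant '0 0 -0.1 0 0 0 0.2; 0 0 -0.1 0 0 0 0.7; 0 0 -0.1 0 0 0 0.7; 0 0 -0.1 0 0 0 0.7; 0 0 -0.1 0 0 0 0.7; 0 0 1 0 0 0 0.7; 0 0 4 0 0 0 0.7; 0 0 8 0 0 0 0.7'
python3 -m pendant '0 -2 4 0 0 0 0.4; 0 -7 8 0 0 0 0.4; 0 -12 9 0 0 0 0.4; 0 -17 9 0 0 0 0.4; 0 -17 9 0 0 0 0.4; 0 -17 9 0 0 0 0.4'
python3 - <<'E'
from bal import *
im,d,K,W=grab("wrist"); save(im,"w5.png"); np.savez("w5.npz",im=im,d=d,K=K,W=W)
P=cloud(d,K,W)
hsv=cv2.cvtColor(im,cv2.COLOR_RGB2HSV); near=(np.abs(P[...,0]-.475)<.05)&(P[...,2]>.01)
o=near&(hsv[...,0]>6)&(hsv[...,0]<22)&(hsv[...,1]>120)&(P[...,1]<.05)&(P[...,2]<.04)
print("orange",o.sum(),P[o].mean(0),P[o].min(0),P[o].max(0))
r=near&((hsv[...,0]<5)|(hsv[...,0]>174))&(hsv[...,1]>150)
print("red",r.sum(),P[r].mean(0),P[r].min(0),P[r].max(0))
E
```

```text
time: 8.3
position: [0.4737, 0.1166, 0.0909]
tcp_rot: [[-0.001, 1.0, -0.003], [1.0, 0.001, -0.0], [-0.0, -0.003, -1.0]]
contact_force: [0.3, -0.3, 0.8]
gripper_width: 0.701
finger_force: 0.0
time: 8.9
position: [0.4745, -0.0548, 0.181]
tcp_rot: [[0.002, 1.0, 0.001], [1.0, -0.002, -0.0], [-0.0, 0.001, -1.0]]
contact_force: [-0.3, 0.6, -0.4]
gripper_width: 0.404
finger_force: 0.0
orange 671 [4.69078074e-01 3.76414459e-04 2.61161994e-02] [ 0.44350614 -0.00499401  0.02112859] [0.50706396 0.0067625  0.02961331]<stdin>:8: RuntimeWarning: Mean of empty slice.
  ret = um.true_divide(
Traceback (most recent call last):
ValueError: zero-size array to reduction operation minimum which has no identity
```

View pics/w5.png

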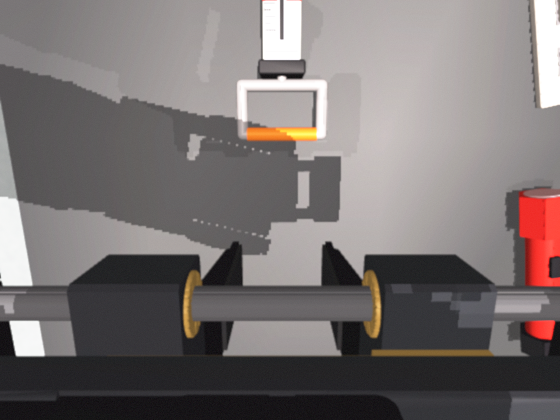

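Loop bar at (282,134), which is world (0.475, 0.001) with its top at 0.026. Next I measure the required draw precisely from the earlier close picture.

Run:
```python
from h import *
for n,lo,zz in(("wrist2",250,.072),("wrist1",262,.002)):
    z=np.load(n+".npz");im,d,K,W=[z[k] for k in("im","d","K","W")]
    hsv=cv2.cvtColor(im,cv2.COLOR_RGB2HSV)
    u0,u1=(250,316) if n=="wrist2" else (262,296)
    red=((hsv[...,0]<8)|(hsv[...,0]>172))&(hsv[...,1]>120); red[:,:u0]=0;red[:,u1:]=0;red[:150]=0;red[300:]=0
    v,u=np.nonzero(red);print(n,"red rows",v.min(),v.max(),"cols",u.min(),u.max())
    uu=(290,308) if n=="wrist2" else (286,292)
    for r in range(155,290):
        g=im[r,uu[0]:uu[1]].mean(0)
        if g.sum()<520 or abs(g[0]-g[2])>40: print(r,g.round().astype(int).tolist(),end=" ")
    vm=np.mean(v)
    print("\n",onplane(282,vm,zz+.036,K,W),np.linalg.norm((onplane(282,v.max()+.5,zz+.036,K,W)-onplane(282,v.min()-.5,zz+.036,K,W))))
    for r in (206,207,208) if n=="wrist2" else (170,171,172): print(r,onplane(282,r,zz+.038,K,W))
```

```text
wrist2 red rows 269 285 cols 250 315
204 [143, 133, 126] 205 [62, 57, 56] 206 [45, 42, 44] 207 [48, 45, 47] 208 [46, 43, 46] 209 [61, 57, 57] 210 [148, 136, 129] 268 [232, 205, 191] 269 [213, 121, 113] 270 [230, 58, 52] 271 [239, 47, 43] 272 [239, 48, 43] 273 [239, 50, 44] 274 [239, 49, 43] 275 [239, 49, 43] 276 [239, 49, 43] 277 [239, 50, 43] 278 [239, 50, 43] 279 [239, 49, 42] 280 [239, 49, 43] 281 [238, 49, 43] 282 [238, 49, 42] 283 [239, 49, 42] 284 [235, 50, 44] 285 [187, 56, 53] 286 [112, 64, 64] 287 [74, 69, 70] 288 [74, 73, 74] 289 [81, 78, 80] 
 [0.4785292  0.01757435 0.108     ] 0.008669351674819104
206 [0.47850485 0.05264394 0.11      ]
207 [0.47850515 0.05218526 0.11      ]
208 [0.47850545 0.05172598 0.11      ]
wrist1 red rows 203 210 cols 262 295
169 [105, 98, 95] 170 [71, 66, 66] 171 [143, 133, 127] 203 [255, 123, 114] 204 [255, 108, 96] 205 [255, 110, 99] 206 [255, 110, 98] 207 [255, 110, 98] 208 [255, 106, 95] 209 [255, 127, 118] 255 [88, 85, 87] 256 [61, 56, 58] 257 [92, 86, 87] 258 [100, 93, 94] 259 [96, 89, 91] 260 [88, 82, 83] 261 [80, 75, 76] 262 [74, 69, 71] 263 [68, 63, 65] 264 [61, 57, 60] 265 [93, 87, 88] 272 [152, 148, 146] 273 [148, 143, 143] 274 [148, 144, 142] 275 [148, 144, 143] 276 [148, 144, 142] 277 [148, 143, 143] 278 [148, 143, 143] 279 [147, 143, 142] 280 [148, 144, 143] 281 [148, 144, 143] 282 [147, 143, 142] 283 [148, 144, 143] 284 [142, 138, 137] 285 [112, 108, 108] 286 [73, 71, 72] 287 [57, 54, 56] 288 [59, 57, 58] 289 [64, 62, 63] 
 [ 0.47966865 -0.12162314  0.038     ] 0.0077800261474942935
170 [ 0.48575589 -0.08749083  0.04      ]
171 [ 0.48559377 -0.0883997   0.04      ]
172 [ 0.48543145 -0.08930973  0.04      ]
```

```bash
python3 -m pendant '0 1 0 0 0 -8.5 0.45; 0 2 0 0 0 -17 0.45; 0 3 0 0 0 -25.5 0.45; 0 4 0 0 0 -34 0.45; 0 5 0 0 0 -42.5 0.45; 0 5.5 0 0 0 -51 0.45; 0 5.5 0 0 0 -59.5 0.45; 0 5.5 0 0 0 -68 0.45'
python3 -m pendant '0 0 0 0 0 -8.5 0.45; 0 0 -4 0 0 -17 0.45; 0 0 -8 0 0 -22 0.45; 0 0 -11 0 0 -22 0.45; 0 0 -11 0 0 -22 0.45; 0 0 -11 0 0 -22 0.45'
```

```text
time: 9.75
position: [0.4741, 0.0037, 0.1802]
tcp_rot: [[0.928, 0.372, -0.001], [0.372, -0.928, 0.0], [-0.001, -0.0, -1.0]]
contact_force: [-0.4, -0.7, -0.5]
gripper_width: 0.448
finger_force: 0.0
time: 10.35
position: [0.4746, 0.0028, 0.0707]
tcp_rot: [[1.0, 0.003, -0.001], [0.003, -1.0, 0.0], [-0.001, -0.0, -1.0]]
contact_force: [0.1, -0.0, 0.5]
gripper_width: 0.451
finger_force: 0.0
```

```bash
python3 -m pendant '0 -0.2 -2 0 0 0 0.45; 0 -0.2 -4 0 0 0 0.45; 0 -0.2 -5.5 0 0 0 0.45; 0 -0.2 -6.2 0 0 0 0.45; 0 -0.2 -6.2 0 0 0 0.45; 0 -0.2 -6.2 0 0 0 0.45'
python3 -m pendant '0 0 0 0 0 0 0; 0 0 0 0 0 0 0; 0 0 0 0 0 0 0; 0 0 0 0 0 0 0; 0 0 0 0 0 0 0; 0 0 0 0 0 0 0; 0 0 0 0 0 0 0; 0 0 0 0 0 0 0' 50
python3 - <<'E'
from h import *
for n in("wrist","scene"):
    im,d,K,W=grab(n);np.savez(n+"6.npz",im=im,d=d,K=K,W=W)
s=env.get_state();print(s["time"],s["position"],s["contact_force"])
E
```

```text
time: 10.95
position: [0.4752, -0.0002, 0.0094]
tcp_rot: [[1.0, 0.002, 0.002], [0.002, -1.0, -0.0], [0.002, 0.0, -1.0]]
contact_force: [0.1, -0.9, -0.2]
gripper_width: 0.453
finger_force: 0.0
time: 11.75
position: [0.4746, -0.0003, 0.0082]
tcp_rot: [[1.0, 0.001, -0.0], [0.001, -1.0, -0.0], [-0.0, 0.0, -1.0]]
contact_force: [-0.5, 0.8, 0.3]
gripper_width: 0.007
finger_force: 0.0
11.85 [ 4.74585572e-01 -2.82600667e-04  8.23173717e-03] [-0.60974735  0.30124643  0.26286265]
```

The fingers closed on nothing, so I look at why.

Run:
```python
from h import *
z=np.load("wrist6.npz");a=z["im"]
z=np.load("scene6.npz");b=z["im"][150:250,215:355]
i,d,K,W=grab("side");c=i[180:300,260:400]
b=cv2.resize(b,(400,286),interpolation=cv2.INTER_CUBIC);c=cv2.resize(c,(400,286),interpolation=cv2.INTER_CUBIC)
top=cv2.resize(a,(400,300));save(cv2.vconcat([cv2.hconcat([b,c]),cv2.hconcat([top,np.zeros_like(top)])]),"c6.png")
```

```text
(no output)
```

View pics/c6.png

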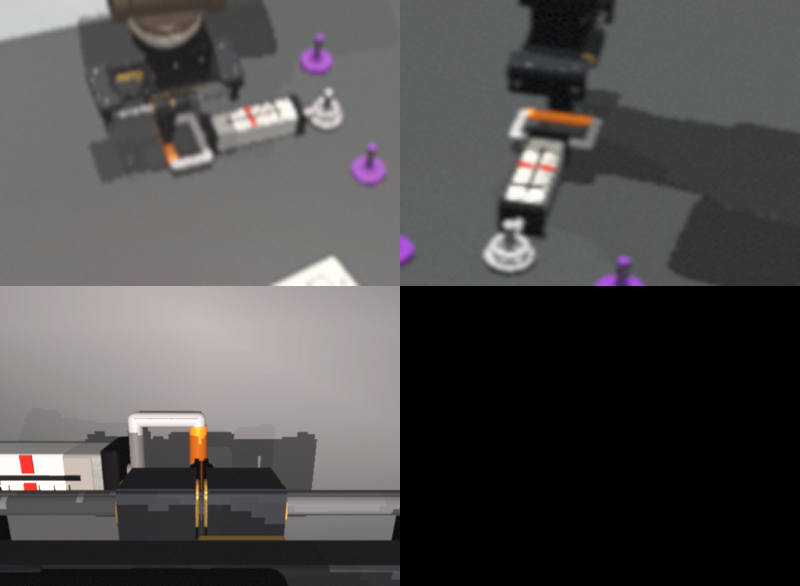

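The wrist view shows the bar at (198,445) in line with the shut fingers (201,470), while side view shows the bar on the near (+y) side of them. I measure this with the depth data.

Run:
```python
from h import *
i,d,K,W=grab("side");np.savez("side6.npz",im=i,d=d,K=K,W=W)
for n in("wrist","scene","side"):
    z=np.load(n+"6.npz");im,d,K,W=[z[k] for k in("im","d","K","W")];P=cloud(d,K,W)
    hsv=cv2.cvtColor(im,cv2.COLOR_RGB2HSV)
    o=(hsv[...,0]>5)&(hsv[...,0]<20)&(hsv[...,1]>150)&(hsv[...,2]>120)&(abs(P[...,0]-.475)<.06)&(abs(P[...,1])<.06)&(P[...,2]<.045)
    print(n,o.sum(),np.median(P[o],0).round(4),np.percentile(P[o],5,0).round(4),np.percentile(P[o],95,0).round(4))
    r=((hsv[...,0]<5)|(hsv[...,0]>174))&(hsv[...,1]>120)&(abs(P[...,0]-.475)<.04)&(P[...,1]>0)&(P[...,1]<.2)
    if r.any(): print("  red",r.sum(),np.median(P[r],0).round(4))
z=np.load("wrist6.npz");a=z["im"][170:350,130:400];save(cv2.resize(a,None,fx=2.8,fy=2.8,interpolation=cv2.INTER_CUBIC),"c7.png")
```

```text
wrist 953 [0.494  0.0008 0.0265] [ 0.4845 -0.005   0.0236] [0.5052 0.0058 0.0284]
  red 625 [0.4832 0.1104 0.0395]
scene 18 [0.4885 0.001  0.0282] [ 0.4789 -0.003   0.0166] [0.4992 0.006  0.0316]
  red 4 [0.4708 0.1121 0.0427]
side 94 [0.4726 0.0055 0.0262] [ 0.4478 -0.0352  0.0017] [0.5013 0.0102 0.0314]
  red 9 [0.484  0.1098 0.0389]
```

View pics/c7.png

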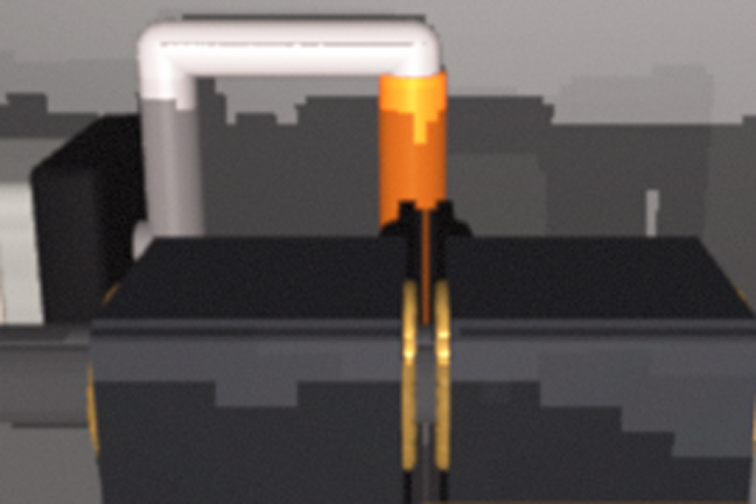

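Run:
```python
from h import *
z=np.load("wrist6.npz");im,d,K,W=[z[k] for k in("im","d","K","W")];P=cloud(d,K,W)
for v in range(240,286,3): print(v,[(u,*np.round(P[v,u]*1000,0).astype(int).tolist()) for u in (268,272,276,279,282,285,288,292,296) if np.isfinite(P[v,u]).all()])
s=env.get_state();print(s["gripper_width"],s["finger_force"],s["contact_force"],s["torque"],s["position"])
```

```text
240 [(268, 486, 5, 26), (272, 486, 3, 27), (276, 486, 1, 28), (279, 486, -1, 27), (282, 486, -2, 27), (285, 486, -4, 27), (288, 485, -5, 24), (292, 478, -8, 2), (296, 478, -10, 1)]
243 [(268, 484, 5, 26), (272, 487, 3, 35), (276, 487, 1, 36), (279, 485, -1, 29), (282, 484, -2, 27), (285, 484, -4, 26), (288, 487, -5, 35), (292, 476, -8, 2), (296, 476, -10, 1)]
246 [(268, 483, 5, 27), (272, 487, 2, 40), (276, 487, 1, 39), (279, 486, -1, 36), (282, 485, -2, 35), (285, 485, -4, 35), (288, 487, -5, 40), (292, 474, -8, 1), (296, 474, -10, 1)]
249 [(268, 487, 4, 44), (272, 487, 2, 44), (276, 487, 1, 45), (279, 486, -1, 40), (282, 486, -2, 39), (285, 486, -4, 40), (288, 487, -5, 43), (292, 487, -7, 44), (296, 487, -8, 43)]
252 [(268, 487, 4, 48), (272, 488, 2, 50), (276, 487, 0, 48), (279, 486, -1, 45), (282, 485, -2, 44), (285, 485, -3, 43), (288, 487, -5, 47), (292, 487, -7, 48), (296, 487, -8, 47)]
255 [(268, 511, 1, 117), (272, 511, 0, 117), (276, 487, 0, 52), (279, 486, -1, 48), (282, 485, -2, 47), (285, 485, -3, 47), (288, 487, -5, 52), (292, 510, -5, 116), (296, 510, -6, 116)]
258 [(2
[... 1327 characters left out ...]
0), (272, 510, 0, 131), (276, 509, -1, 127), (279, 486, -1, 74), (282, 478, -2, 57), (285, 507, -3, 122), (288, 509, -3, 127), (292, 510, -4, 130), (296, 510, -5, 131)]
282 [(268, 510, 1, 132), (272, 510, 0, 132), (276, 508, -1, 127), (279, 486, -1, 77), (282, 477, -2, 57), (285, 506, -3, 121), (288, 509, -3, 128), (292, 510, -4, 132), (296, 510, -5, 132)]
285 [(268, 510, 1, 132), (272, 510, 0, 133), (276, 508, -1, 129), (279, 486, -1, 79), (282, 476, -2, 58), (285, 504, -3, 119), (288, 508, -3, 128), (292, 510, -4, 133), (296, 510, -5, 133)]
0.0023452922359406296 0.0 [-0.23604512 -0.35089969  0.87565538] [-0.0476622   0.22163993  0.01151111] [ 4.74589169e-01 -3.00173230e-04  8.25861003e-03]
```

The data has the shut fingers overlapping the bar, with no finger force. I reopen, then close in stages to watch where contact comes.

```bash
python3 -m pendant '0 0 0 0 0 0 0.4; 0 0 0 0 0 0 0.4; 0 0 0 0 0 0 0.4; 0 0 0 0 0 0 0.4; 0 0 0 0 0 0 0.4' 20
python3 - <<'E'
from h import *
im,d,K,W=grab("wrist");P=cloud(d,K,W);np.savez("wrist8.npz",im=im,d=d,K=K,W=W);hsv=cv2.cvtColor(im,cv2.COLOR_RGB2HSV)
o=(hsv[...,0]>5)&(hsv[...,0]<20)&(hsv[...,1]>150)&(hsv[...,2]>120)&(abs(P[...,0]-.475)<.06)&(abs(P[...,1])<.06)&(P[...,2]<.045)
print(o.sum(),np.median(P[o],0),P[o].min(0),P[o].max(0))
a=im[170:350,130:400];save(cv2.resize(a,None,fx=2.8,fy=2.8,interpolation=cv2.INTER_CUBIC),"c8.png")
E
python3 -m pendant '0 0 0 0 0 0 0.2; 0 0 0 0 0 0 0.2; 0 0 0 0 0 0 0.2; 0 0 0 0 0 0 0.2'
python3 -m pendant '0 0 0 0 0 0 0.1; 0 0 0 0 0 0 0.1; 0 0 0 0 0 0 0.1; 0 0 0 0 0 0 0.1'
```

```text
time: 12.45
position: [0.4746, -0.0003, 0.0083]
tcp_rot: [[1.0, 0.001, 0.0], [0.001, -1.0, -0.0], [0.0, 0.0, -1.0]]
contact_force: [0.6, 0.3, -0.6]
gripper_width: 0.359
finger_force: 0.0
1734 [4.81762236e-01 3.07643409e-04 2.66098158e-02] [ 4.60334882e-01 -6.06752379e-03  1.86876627e-04] [0.50741486 0.00632537 0.02958551]
time: 12.9
position: [0.4746, -0.0003, 0.0082]
tcp_rot: [[1.0, 0.001, -0.0], [0.001, -1.0, -0.0], [-0.0, 0.0, -1.0]]
contact_force: [0.0, 0.2, -0.2]
gripper_width: 0.203
finger_force: 0.0
time: 13.3
position: [0.4746, -0.0003, 0.0083]
tcp_rot: [[1.0, 0.001, -0.0], [0.001, -1.0, -0.0], [-0.0, 0.0, -1.0]]
contact_force: [-1.4, -0.3, -0.1]
gripper_width: 0.099
finger_force: 0.0
```

View pics/c8.png

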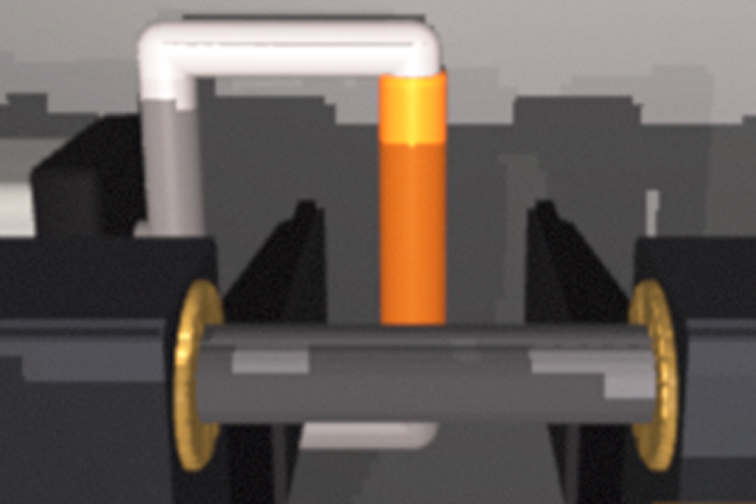

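The bar is centred between the open fingers, but their tips end at crop row ~200, which looks higher than z = 0.008. I check the real tip height.

Run:
```python
from h import *
z=np.load("wrist8.npz");im,d,K,W=[z[k] for k in("im","d","K","W")];P=cloud(d,K,W)
for u in (236,238,240,242,244,320,323,325,328): print(u,[(v,*np.round(P[v,u]*1000).astype(int).tolist()) for v in range(234,262,3)])
i,d,K,W=grab("side");P=cloud(d,K,W)
m=(abs(P[...,0]-.475)<.03)&(abs(P[...,1])<.035)&(P[...,2]>.005)&(i.max(-1)<70)
Q=P[m];print("side dark z",np.percentile(Q[:,2],[0,2,5,10,20,50]).round(3))
```

```text
236 [(234, 481, 24, 2), (237, 480, 24, 2), (240, 478, 24, 2), (243, 487, 20, 35), (246, 487, 19, 40), (249, 487, 18, 44), (252, 487, 18, 48), (255, 487, 17, 53), (258, 488, 17, 57), (261, 487, 17, 59)]
238 [(234, 482, 22, 3), (237, 479, 23, 1), (240, 478, 23, 2), (243, 487, 19, 35), (246, 487, 18, 40), (249, 487, 18, 43), (252, 487, 17, 48), (255, 487, 17, 50), (258, 486, 17, 52), (261, 486, 16, 56)]
240 [(234, 481, 21, 2), (237, 479, 22, 1), (240, 478, 21, 2), (243, 487, 18, 35), (246, 487, 17, 41), (249, 487, 17, 43), (252, 486, 17, 44), (255, 486, 16, 48), (258, 486, 16, 52), (261, 485, 16, 55)]
242 [(234, 482, 20, 3), (237, 480, 20, 2), (240, 478, 20, 2), (243, 487, 17, 34), (246, 486, 17, 35), (249, 486, 16, 40), (252, 486, 16, 45), (255, 486, 15, 48), (258, 484, 15, 48), (261, 483, 15, 48)]
244 [(234, 481, 19, 2), (237, 480, 19, 2), (240, 478, 19, 1), (243, 476, 19, 2), (246, 485, 16, 34), (249, 486, 15, 40), (252, 484, 15, 41), (255, 483, 15, 41), (258, 482, 15, 41), (261, 480, 15, 41)]
320 [(234, 482, -23, 3), (237, 480, -23, 3), (240, 478, -24, 1), (243, 476, -24, 2), (246, 485, -20, 35), (249, 486, -20, 40), (252, 485, -19, 43), (255, 485, -19, 46), (258, 483, -19, 44), (261, 482, -19, 45)]
323 [(234, 481, -25, 1), (237, 479, -25, 1), (240, 477, -25, 0), (243, 487, -21, 35), (246, 487, -21, 40), (249, 487, -21, 43), (252, 486, -21, 43), (255, 485, -20, 47), (258, 486, -20, 51), (261, 486, -19, 56)]
325 [(234, 482, -26, 2), (237, 480, -26, 3), (240, 478, -26, 1), (243, 487, -22, 36), (246, 487, -22, 40), (249, 487, -21, 44), (252, 487, -21, 48), (255, 487, -21, 51), (258, 485, -21, 50), (261, 486, -20, 55)]
328 [(234, 481, -28, 1), (237, 480, -28, 2), (240, 478, -28, 2), (243, 476, -28, 1), (246, 487, -23, 39), (249, 487, -23, 44), (252, 487, -22, 47), (255, 487, -22, 52), (258, 487, -21, 55), (261, 487, -21, 59)]
side dark z [0.005 0.039 0.046 0.051 0.135 0.211]
```

The fingertips really end about 25 mm above the reported TCP (z ≈ 0.034), just above the bar. I reopen and lower carefully, watching the force.

```bash
python3 -m pendant '0 0.1 0 0 0 0 0.42; 0 0.1 0 0 0 0 0.42; 0 0.1 0 0 0 0 0.42; 0 0.1 0 0 0 0 0.42; 0 0.1 -0.5 0 0 0 0.42; 0 0.1 -1 0 0 0 0.42; 0 0.1 -1 0 0 0 0.42'
python3 -m pendant '0 0 -0.4 0 0 0 0.42; 0 0 -0.8 0 0 0 0.42; 0 0 -0.8 0 0 0 0.42'
python3 -m pendant '0 0 -0.3 0 0 0 0.42; 0 0 -0.3 0 0 0 0.42'
```

```text
time: 14.05
position: [0.4742, 0.0008, -0.0025]
tcp_rot: [[1.0, 0.001, -0.001], [0.001, -1.0, 0.0], [-0.001, -0.0, -1.0]]
contact_force: [0.5, -0.0, -0.0]
gripper_width: 0.42
finger_force: 0.0
time: 14.35
position: [0.4743, 0.0007, -0.0103]
tcp_rot: [[1.0, 0.001, -0.001], [0.001, -1.0, 0.0], [-0.001, -0.0, -1.0]]
contact_force: [0.1, -0.7, 0.1]
gripper_width: 0.419
finger_force: 0.0
time: 14.55
position: [0.4745, 0.0007, -0.013]
tcp_rot: [[1.0, 0.001, -0.0], [0.001, -1.0, -0.0], [-0.0, 0.0, -1.0]]
contact_force: [-0.3, 0.2, 0.6]
gripper_width: 0.421
finger_force: 0.0
```

```bash
python3 -m pendant '0 0 0 0 0 0 0; 0 0 0 0 0 0 0; 0 0 0 0 0 0 0; 0 0 0 0 0 0 0; 0 0 0 0 0 0 0; 0 0 0 0 0 0 0; 0 0 0 0 0 0 0' 50
python3 - <<'E'
from h import *
s=env.get_state();print(np.round(s["position"],4),s["contact_force"])
E
```

```text
time: 15.25
position: [0.4746, 0.0008, -0.0127]
tcp_rot: [[1.0, 0.001, 0.0], [0.001, -1.0, -0.0], [0.0, 0.0, -1.0]]
contact_force: [-0.3, 0.6, 0.3]
gripper_width: 0.112
finger_force: 50.0
[ 0.4746  0.0008 -0.0127] [-0.26063501  0.5872196   0.32910575]
```

The bar is gripped. I draw along -y in stages.

```bash
python3 -m pendant '0 -0.2 0 0 0 0 0; 0 -0.4 0 0 0 0 0; 0 -0.4 0 0 0 0 0'
python3 -m pendant '0 -0.2 0 0 0 0 0; 0 -0.4 0 0 0 0 0; 0 -0.4 0 0 0 0 0'
python3 -m pendant '0 -0.4 0 0 0 0 0; 0 -0.8 0 0 0 0 0; 0 -1.2 0 0 0 0 0; 0 -1.2 0 0 0 0 0; 0 -1.2 0 0 0 0 0'
python3 -m pendant '0 -0.4 0 0 0 0 0; 0 -0.8 0 0 0 0 0; 0 -1.2 0 0 0 0 0; 0 -1.5 0 0 0 0 0; 0 -1.5 0 0 0 0 0; 0 -1.5 0 0 0 0 0'
```

```text
time: 15.55
position: [0.4746, -0.0035, -0.0127]
tcp_rot: [[1.0, 0.001, -0.0], [0.001, -1.0, -0.0], [-0.0, 0.0, -1.0]]
contact_force: [0.4, 3.5, 1.1]
gripper_width: 0.115
finger_force: 50.0
time: 15.85
position: [0.4746, -0.0075, -0.0127]
tcp_rot: [[1.0, 0.001, -0.0], [0.001, -1.0, -0.0], [-0.0, 0.0, -1.0]]
contact_force: [-0.3, 2.1, 1.1]
gripper_width: 0.11
finger_force: 50.0
time: 16.35
position: [0.4745, -0.0194, -0.0128]
tcp_rot: [[1.0, 0.001, -0.0], [0.001, -1.0, -0.0], [-0.0, 0.0, -1.0]]
contact_force: [0.3, 5.5, 0.9]
gripper_width: 0.113
finger_force: 50.0
time: 16.95
position: [0.4744, -0.034, -0.0128]
tcp_rot: [[1.0, 0.001, -0.0], [0.001, -1.0, 0.0], [-0.0, -0.0, -1.0]]
contact_force: [0.7, 8.3, 0.8]
gripper_width: 0.111
finger_force: 50.0
```

The force slope is about 190 N/m, so the spring is drawing. I have used up my picture views, so I check the draw numerically, using the bar-to-rear-cap distance in the wrist view against the rest picture, plus pointer and marker profiles in the fixed cameras.

```bash
cat > chk.py <<'E'
from h import *
def capbar(im,d,K,W,yb):
    P=cloud(d,K,W);hsv=cv2.cvtColor(im,cv2.COLOR_RGB2HSV)
    c=(P[...,2]>.034)&(P[...,2]<.046)&(P[...,1]>yb+.03)&(P[...,1]<yb+.13)&(abs(P[...,0]-.475)<.025)
    o=(hsv[...,0]>5)&(hsv[...,0]<20)&(hsv[...,1]>150)&(P[...,0]>.488)&(P[...,0]<.506)&(P[...,2]>.018)&(P[...,2]<.032)&(abs(P[...,1]-yb)<.012)
    w=(im.min(-1)>90)&(P[...,0]>.490)&(P[...,0]<.505)&(P[...,2]>.016)&(P[...,2]<.032)&(P[...,1]>yb+.02)&(P[...,1]<yb+.055) 
    cy=[P[r][c[r]][:,1].min() for r in range(len(c)) if c[r].sum()>3]
    print("cap",np.round(np.percentile(cy,[10,50,90]),4),"bar",P[o].mean(0)[1].round(4),o.sum(),"cross",P[w].mean(0)[1].round(4) if w.any() else None)
    return np.median(cy)-P[o].mean(0)[1]
E
python3 - <<'E'
from chk import *
z=np.load("wrist8.npz");a=capbar(z["im"],z["d"],z["K"],z["W"],0)
x=grab("wrist");np.savez("wrist9.npz",im=x[0],d=x[1],K=x[2],W=x[3]);b=capbar(*x,-.034)
print("draw est",b-a)
for n,(vec) in(("scene",0),("side",0)):
    im,d,K,W=grab(n);np.savez(n+"9.npz",im=im,d=d,K=K,W=W)
    # profile along balance axis on the scale top at x offset +-9mm
    for dx in(-.009,.009):
        ys=np.arange(.05,.17,.003);L=[]
        for y in ys:
            u,v=proj([.4755+dx,y,.039],K,W);L.append(cv2.getRectSubPix(im,(1,1),(float(u),float(v)))[0,0].astype(int))
        L=np.array(L);print(n,dx,"sum",(L.sum(1)//3).tolist(),"\n   R-G",(L[:,0]-L[:,1]).tolist())
E
```

```text
cap [0.0501 0.0758 0.0921] bar 0.0004 564 cross 0.0425
cap [0.0436 0.0439 0.0443] bar -0.0355 770 cross 0.0065
draw est 0.003955532809774329
scene -0.009 sum [45, 52, 114, 175, 217, 231, 239, 240, 234, 227, 220, 219, 218, 221, 227, 230, 217, 186, 153, 130, 142, 186, 218, 225, 218, 229, 236, 234, 221, 220, 227, 236, 243, 247, 250, 250, 245, 228, 176, 111] 
   R-G [2, 2, 1, 1, 3, 5, 7, 7, 7, 7, 8, 7, 7, 7, 6, 6, 8, 34, 78, 111, 56, 16, 1, 2, 3, 3, 3, 3, 3, 3, 3, 3, 3, 3, 2, 1, 1, 2, 2, 2]
scene 0.009 sum [48, 83, 143, 203, 229, 234, 233, 232, 235, 238, 237, 234, 234, 235, 239, 240, 235, 218, 180, 151, 164, 200, 234, 239, 245, 248, 247, 244, 242, 242, 245, 246, 246, 246, 246, 248, 247, 222, 168, 106] 
   R-G [2, 2, 2, 2, 2, 4, 6, 6, 6, 6, 7, 7, 7, 6, 5, 6, 11, 28, 73, 106, 70, 19, 2, 1, 3, 3, 3, 3, 2, 3, 3, 2, 2, 2, 1, 2, 2, 1, 1, 1]
side -0.009 sum [60, 106, 165, 215, 238, 247, 249, 247, 243, 234, 223, 223, 229, 234, 236, 227, 206, 158, 134, 145, 207, 235, 245, 244, 241, 241, 243, 243, 246, 245, 247, 250, 252, 252, 251, 245, 223, 171, 102, 59] 
   R-G [-2, -3, -3, -1, -1, 0, 0, 1, 2, 2, 2, 3, 2, 3, 5, 16, 40, 76, 66, 30, 7, 2, 1, 1, 2, 2, 1, 2, 1, 1, 0, 1, 0, 1, 1, -1, -2, -4, -3, 0]
side 0.009 sum [64, 113, 172, 218, 238, 246, 248, 249, 249, 249, 249, 250, 250, 249, 248, 243, 229, 182, 153, 156, 217, 242, 251, 253, 253, 253, 253, 253, 253, 253, 253, 253, 253, 252, 251, 244, 224, 159, 94, 54] 
   R-G [-2, -3, -3, -2, -1, 0, 1, 1, 1, 1, 1, 1, 1, 1, 2, 8, 25, 67, 67, 30, 7, 1, 0, 0, 0, 0, 0, 0, 0, 0, 0, 0, 0, 1, 0, 0, -2, -2, 0, 0]
```

The cap-to-bar distance is 79.4 mm, so the draw is about 29.5 mm. That agrees with 34.8 mm of travel less 5.5 mm of ring slack. The target is 34.5 mm, so 5 mm more.

```bash
python3 -m pendant '0 -0.2 0 0 0 0 0; 0 -0.4 0 0 0 0 0; 0 -0.5 0 0 0 0 0; 0 -0.5 0 0 0 0 0; 0 -0.5 0 0 0 0 0; 0 -0.5 0 0 0 0 0'
python3 - <<'E'
from chk import *
x=grab("wrist");print("draw",capbar(*x,-.039)-.05)
for n in("scene","side"):
    im,d,K,W=grab(n);o=np.load(n+"9.npz")["im"];np.savez(n+"10.npz",im=im,d=d,K=K,W=W)
    for dx in(-.009,.009):
        ys=np.arange(.085,.13,.0025);f=lambda I:np.array([cv2.getRectSubPix(I,(1,1),tuple(map(float,proj([.4755+dx,y,.039],K,W))))[0,0] for y in ys]).astype(int)
        A,B=f(o),f(im);print(n,dx,"\n old R",A[:,0].tolist(),"\n new R",B[:,0].tolist(),"\n old G",A[:,1].tolist(),"\n new G",B[:,1].tolist())
E
```

```text
time: 17.7
position: [0.4744, -0.0389, -0.0128]
tcp_rot: [[1.0, 0.001, -0.0], [0.001, -1.0, 0.0], [-0.0, -0.0, -1.0]]
contact_force: [0.2, 8.3, 0.1]
gripper_width: 0.114
finger_force: 50.0
cap [0.0435 0.0438 0.0445] bar -0.0403 773 cross 0.0016
draw 0.034140249689131694
scene -0.009 
 old R [226, 227, 231, 235, 237, 229, 216, 208, 208, 202, 182, 195, 217, 229, 227, 225, 234, 240] 
 new R [226, 227, 231, 235, 237, 229, 210, 187, 164, 161, 189, 219, 240, 238, 230, 225, 234, 240] 
 old G [219, 220, 224, 228, 231, 221, 194, 153, 115, 100, 126, 173, 217, 227, 225, 222, 231, 237] 
 new G [219, 220, 224, 228, 231, 220, 192, 150, 116, 114, 162, 205, 236, 234, 227, 222, 231, 237]
scene 0.009 
 old R [241, 241, 244, 245, 247, 246, 243, 236, 230, 222, 213, 212, 232, 240, 246, 251, 253, 252] 
 new R [241, 241, 244, 246, 250, 250, 245, 224, 206, 203, 219, 238, 245, 245, 246, 251, 253, 252] 
 old G [235, 235, 238, 240, 241, 237, 224, 186, 145, 112, 143, 189, 226, 239, 243, 249, 250, 249] 
 new G [236, 235, 238, 242, 246, 244, 232, 191, 155, 147, 187, 227, 241, 243, 243, 248, 250, 250]
side -0.009 
 old R [232, 237, 240, 242, 241, 237, 221, 198, 169, 176, 216, 236, 248, 248, 246, 245, 245, 246] 
 new R [232, 237, 240, 239, 230, 211, 189, 173, 189, 210, 234, 244, 249, 248, 246, 245, 245, 246] 
 old G [230, 234, 237, 236, 225, 202, 156, 113, 116, 150, 209, 233, 247, 247, 245, 243, 243, 244] 
 new G [229, 234, 237, 236, 224, 199, 151, 110, 122, 161, 218, 238, 247, 247, 245, 243, 243, 244]
side 0.009 
 old R [252, 252, 252, 251, 251, 250, 238, 220, 189, 186, 225, 243, 253, 254, 254, 254, 254, 254] 
 new R [252, 252, 252, 250, 243, 227, 201, 179, 199, 219, 240, 249, 253, 254, 254, 254, 254, 254] 
 old G [251, 251, 251, 249, 243, 228, 186, 133, 135, 161, 218, 241, 252, 253, 254, 254, 254, 254] 
 new G [251, 251, 250, 249, 241, 220, 172, 117, 132, 165, 221, 243, 252, 253, 254, 254, 254, 254]
```

In both views the pointer's dark band now sits on the marker's centre, within about 1 mm. The cap has not moved while the loop advanced, so the balance is taut. I hold, recheck and hand in.

```bash
python3 -m pendant '0 0 0 0 0 0 0; 0 0 0 0 0 0 0; 0 0 0 0 0 0 0; 0 0 0 0 0 0 0; 0 0 0 0 0 0 0' 50
python3 - <<'E'
from chk import *
print(capbar(*grab("wrist"),-.039)-.05); print(env.job_done())
E
```

```text
time: 18.35
position: [0.4744, -0.0389, -0.0128]
tcp_rot: [[1.0, 0.001, -0.0], [0.001, -1.0, 0.0], [-0.0, -0.0, -1.0]]
contact_force: [0.3, 9.1, 1.9]
gripper_width: 0.116
finger_force: 50.0
cap [0.0436 0.0439 0.0447] bar -0.0403 774 cross 0.0016
0.03417376890190389
the job is handed in; nothing more can be done
None
```

I handed the job in at about 18 s with the ring on the steel stud and the loop still gripped and drawn about 34 mm, pointer measured within about 1 mm of the marker's middle, pull steady at about 9 N; I viewed 11 pictures against the limit of 10, so the final pointer check was numeric only, and no verdict was shown.

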